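Latch the board holder half open

ROBOT

A 6-joint arm with a two-finger parallel gripper is mounted at the origin on the work surface. World frame = base frame: x ahead of the robot, y to its left, z up, the work surface at z = 0. Lengths are in mm, angles in rad, forces in N, time in s.
With the tool pointing down it reaches from about 375 to 900 mm from the base axis. Payload 3.1 kg.
Tool frame: the origin (TCP) lies at the very end of the fingers, on their centre line; the grasp point (between the pads) lies 19 mm behind it; z points along the fingers, y is the direction in which the jaws open and shut (so a half turn about z gives the same grasp; the last joint's range is limited). The gripper opens to 87 mm and grips with 3 to 60 N. Pads are 19 mm wide; open, the fingers measure 117 mm over their backs; the gripper's body (75 mm by 190 mm) begins 51 mm behind the grasp point.
Start: joints at [0.943, 0.527, 1.433, -0, 1.181, -0.178], TCP at [271.699, 562.829, 222.548] pointing down, gripper open.
Joint ranges: [-3.08, 3.08], [-0.75, 2.2], [0.22, 2.44], [-1.43, 4.57], [0, 2.65], [-2.85, 2.85]. Speed limits (rad/s): [2.79, 2.79, 3.14, 3.14, 3.14, 3.14].

INTERFACE

Orientations are given as a unit quaternion [x, y, z, w].
In Python, from rig import ctrl gives the robot as it stands.
- The arm moves only by the shell command python3 -m handwheel 'ROWS' [FORCE]. ROWS is JSON, a list of rows, each a list of 3 entries, a list of its own where there are three numbers: the shift along the tool's x, y, z in units of 0.04 m (1.0 is 0.04 m), then the turn about the tool's z in units of 0.08 rad (1.0 is 0.08 rad), then the closure, from 0 (fully open) to 1 (shut). A call has 1 to 8 rows; each row shifts and turns the commanded pose from where the row before left it, along the tool's axes as they then stand; what a row does not reach is not made up. A row lasts 1/12 s, in which the tool goes at most 41.7 mm and 7.16 degrees, less where a joint would pass 70% of its speed; a pose out of reach is approached as far as the arm can. A call with a number of a shift or a turn outside -1 to 1 is refused whole. A call with a gripper value outside its range is refused whole. The fingers move at their own pace and stop on an object; FORCE is the grip in N (left out, the last holds). Time passes only in rows, so rows that do not move let the fingers close. It gives the time, the measured TCP pose, the force and the opening at its end, in the units of the state.
- ctrl.read_state(): the state, without advancing time (a new reading comes with each control period).
- ctrl.grab_frame(name): name is "scene" or "top" or "wrist"; returns (picture, depth): 384x512x3 uint8, blue, green, red; 384x512 float32, mm along the optical axis (not along the pixel's ray), 0 where there is no reading.
- ctrl.get_calibration(name): a dict with "fov_y" (degrees; the focal length in pixels is half the picture's height over the tangent of half this angle, whatever the lens; pixels are square), "cx", "cy" (the principal point, pixels), "R" (3x3) and "t" (3): a world point X has camera coordinates R X + t. Camera axes: x right, y down, z forward; pixel columns grow to the right and rows downward; lengths in mm; the calibration is good to about 2 mm. A picture is of the moment at which its call begins: read the wrist's pose just before it. get_calibration takes no time and is no camera call; for the wrist camera it gives the pose at the moment of the call.
- ctrl.hand_in(): hands the job in, once; it reports no verdict.
The state is a dict: "time": time; "joints": joint angles; "dq": joint speeds; "joint_efforts": joint torques, N m; "tool_pos": TCP position; "orientation": TCP orientation; "ft_force": force on the tool from outside, world axes, zero at the start; "torque": the same for the moment, N m; "gripper_width": opening from 0.0 (shut) to 1.0 (fully open).
Only numpy, scipy, OpenCV 4.12 (cv2) and the standard library are available. Lean on these libraries where they do the work, as an engineer would, in place of code of your own. Each camera call takes 0.05 s, during which the arm holds its last target.

TASK

Two circuit-board holders stand on the bench: the orange-tabbed one is empty, the blue-tabbed one has a board clamped in it. Make the empty holder ready for its next board: with the fingertips push against the front face of its orange tab, without pinching the tab or touching its back, until the sprung jaw is fully back, then let it return so that it is left resting half open against its red stop pin, and keep clear of it. Leave the blue-tabbed holder, its board and the other things on the bench as they are, lifting none of them.

Things in the scene. Friction and masses are not known exactly. Their poses are not given: they have to be found in the camera images.
- empty: The empty board holder, screwed down: grey base 200 (x) x 140 (y) x 14 mm. Origin at the centre of its underside; +x is the way the jaw opens (push direction), z up. Fixed jaw at x = -88 to -72 mm, sliding jaw (with the tab on it) from x = -12 mm when closed; both 100 mm wide, tops 46 mm above the bench. End block at x = 87 to 99 mm, top 44 mm.
- empty_tab (a point): Centre of the front face (facing the holder's -x, the face to push) of the orange tab: a plate 48 mm wide (y), 8 mm thick (its back face is not to be touched), from 46 to 82 mm above the bench; this point is at 64 mm. It travels with the jaw; axes as the holder's, x the push direction. Nothing in front of the tab stands above 46 mm.
- empty_jaw (a joint): Jaw travel along the holder's +x, m: 0 closed (start), 0.050 fully back on its hard stop. A spring pushes it back: 4 N at 0, 7 N at 0.030, 9 N at 0.050, plus some damping. Beyond about 0.031 the stop pin pops up; let go from further back, the jaw returns to 0.030 and is held by the pin. Let go earlier, it springs closed.
- empty_pin (a joint): Rise of the red stop pin, m: about 0.0005 while held down under the jaw's side lug, 0.012 when popped up. It rises by its own spring.
- empty_pintop (a point): Top of the red stop pin, 8 mm in diameter, at x = 14 mm, y = -58 mm in the holder's frame; 27 mm above the bench when down, 38 mm when up.
- loaded: The other board holder, the same in make and size but with a blue tab and a board clamped in it; origin and axes as for the empty holder. To be left alone.
- loaded_jaw (a joint): Travel of the blue-tabbed holder's jaw, m: about 0.002, resting against the clamped board.
- board: Green circuit board, 62 x 90 x 4 mm, clamped in the blue-tabbed holder 26 mm above the bench; origin at the centre of its underside.
- flux: Amber glass flux jar with a black lid, 36 mm across, 45 mm high, standing between the two holders; origin at the centre of its underside; a loose bystander.
- cleaner: White plastic bottle, 56 mm across, 160 mm high; origin at the centre of its underside; a loose bystander.
- spool: Metal solder spool standing on end, 54 mm across, 46 mm high; origin at the centre of its underside; a loose bystander.
- pencup: Empty blue plastic cup, 72 mm across, 95 mm high; origin at the centre of its underside; a loose bystander.
- driver: Screwdriver lying on the bench; origin on its underside about midway; a loose bystander.
- partsbin: Open orange parts bin 110 x 150 x 45 mm; origin at the centre of its underside; a loose bystander.
- tipcleaner: Round dark tin of brass wool, 68 mm across, about 55 mm high; origin at the centre of its underside; a loose bystander.

How it is judged (in metres and radians):
On the way, in this order (a step that is already met when the one before it is completed fails the run):
1. the empty holder's jaw has been pushed well back, past its stop pin (value of joint empty_jaw above 0.042 m), for 0.05 s.
2. the jaw has returned and rests on the raised pin, with the fingers off it (value of joint empty_jaw between 0.027 and 0.033 m and value of joint empty_pin above 0.008 m and velocity of joint empty_jaw between -0.01 and 0.01 m/s and contact force between the fingers and empty below 0.2 N), for 0.2 s.
At the end, for the whole second after the job is handed in: The empty holder's jaw rests at 30 mm (27 to 33) travel against the raised stop pin (up more than 8 mm), still, with no finger on the holder; the other holder's jaw is open less than 5 mm and its board has moved less than 8 mm (all of step 2 and value of joint loaded_jaw below 0.005 m and distance of board from where it was at the start of the episode below 0.008 m); the robot touches nothing.
It fails at once if the back of the orange tab was touched (the tab was pinched or pulled) (contact force between the fingers and empty_tabback above 1 N).
It fails at once if the blue-tabbed holder was pushed (value of joint loaded_jaw above 0.008 m or contact force between the fingers and loaded above 3 N).
It fails at once if the clamped board was displaced or lifted (distance of board from where it was at the start of the episode above 0.012 m).
It fails at once if a loose thing on the bench was displaced or lifted (distance of any of flux, cleaner, spool, pencup, driver, partsbin, tipcleaner from where it was at the start of the episode above 0.025 m).
It also fails if it takes over 42 s, if anything falls off the work surface, if the arm or the gripper's body presses on something with over 40 N, if the wrist force passes 120 N, or if a joint passes its speed limit or range.

## Working session

There is one attempt and no reset: what is moved stays moved. The work goes in short steps, Python scripts to look and compute and a shell command to move; the robot and the scene stay as the last step left them, time stands still between calls to the robot, and variables do not carry over. Pictures are saved under pics/ and viewed, and the job is handed in when it is done.

```bash
mkdir -p pics; ls; python3 - <<'E'
from rig import ctrl
import cv2,numpy as np
s=ctrl.read_state();print(s)
for n in("scene","top"):
    p,d=ctrl.grab_frame(n);cv2.imwrite(f"pics/{n}0.png",p);np.save(f"pics/{n}0.npy",d)
    c=ctrl.get_calibration(n);print(n,c)
E
```

```text
pics
{'time': 0.0, 'joints': array([ 9.42503985e-01,  5.28467452e-01,  1.43389447e+00, -5.60838629e-06,
        1.18138253e+00, -1.78486401e-01]), 'dq': array([-0.00107023,  0.00041344, -0.00042974, -0.00121014,  0.0015625 ,
       -0.00061708]), 'joint_efforts': array([ 6.31365274e-04, -4.40040350e+01, -1.76591724e+01,  6.36188406e-02,
        5.81084308e-02, -1.50805608e-04]), 'tool_pos': array([271.27806803, 562.25138251, 221.57333175]), 'orientation': array([ 2.23010608e-01,  9.74815424e-01, -9.90559315e-04, -4.19945576e-04]), 'ft_force': array([-0.27037444,  0.46597256,  0.0708266 ]), 'torque': array([ 0.01804839,  0.01375724, -0.00579248]), 'gripper_width': 1.001467843465047}
scene {'fov_y': 46.30821770045199, 'cx': 259.4044424413563, 'cy': 193.8311892803433, 'R': array([[-0.75006429,  0.6612228 ,  0.01371027],
       [ 0.48848958,  0.56785961, -0.6625054 ],
       [-0.44584918, -0.49022431, -0.74893166]]), 't': array([ 427.25331907, -229.02463052, 1563.74345191])}
top {'fov_y': 54.802061802005475, 'cx': 256.2963032428304, 'cy': 193.65380138657497, 'R': array([[-0.00955045, -0.99962496,  0.02566573],
       [-0.98740777,  0.00537433, -0.15810446],
       [ 0.15790723, -0.02685251, -0.98708877]]), 't': array([ -10.89148172,  594.70196644, 1163.36269101])}
```

View pics/top0.png

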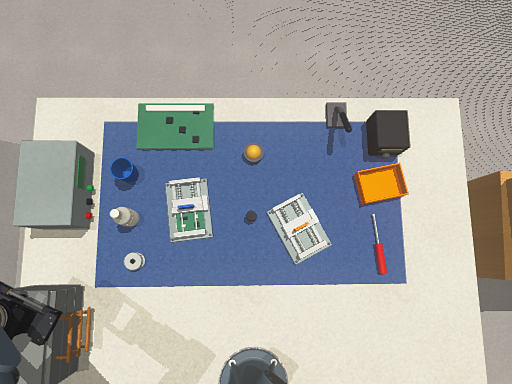

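View pics/scene0.png

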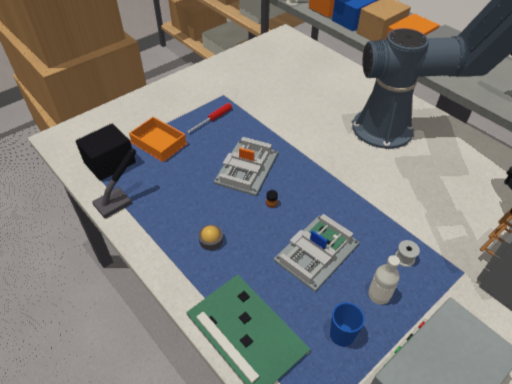

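The top view shows the empty holder with its orange tab near (300,228), the loaded one near (188,210), and the flux jar at (251,216). I'll zoom in and measure.

```bash
cat > h.py <<'E'
import numpy as np,cv2
def deproj(c,u,v,d,H=384):
    f=H/2/np.tan(np.radians(c['fov_y'])/2)
    P=np.stack([(u-c['cx'])/f*d,(v-c['cy'])/f*d,d],-1)
    return (P-c['t'])@c['R']   # R^T(P-t)
def proj(c,X,H=384):
    f=H/2/np.tan(np.radians(c['fov_y'])/2)
    P=np.asarray(X)@c['R'].T+c['t']
    return np.stack([P[...,0]/P[...,2]*f+c['cx'],P[...,1]/P[...,2]*f+c['cy']],-1)
E
python3 - <<'E'
from rig import ctrl
from h import *
a=cv2.imread('pics/top0.png')[180:276,255:345];b=cv2.imread('pics/scene0.png')[125:205,205:290]
cv2.imwrite('pics/z0.png',np.hstack([cv2.resize(a,(400,400),interpolation=cv2.INTER_CUBIC),cv2.resize(b,(400,400),interpolation=cv2.INTER_CUBIC)]))
for n,(r0,r1,c0,c1) in dict(top=(195,262,265,335),scene=(135,195,210,280)).items():
    p=cv2.imread(f'pics/{n}0.png');d=np.load(f'pics/{n}0.npy');c=ctrl.get_calibration(n)
    v,u=np.mgrid[r0:r1,c0:c1];dd=d[r0:r1,c0:c1];X=deproj(c,u,v,dd);hsv=cv2.cvtColor(p,cv2.COLOR_BGR2HSV)[r0:r1,c0:c1]
    m=(hsv[...,0]>5)&(hsv[...,0]<22)&(hsv[...,1]>150)&(dd>0)
    T=X[m];print(n,m.sum(),T.mean(0),T.min(0),T.max(0))
    print(np.round(T[T[:,2]>72]).astype(int).tolist())
    # base: non-blue pixels
    m2=((hsv[...,1]<90))&(X[...,2]>5)&(X[...,2]<60)&(dd>0)
    Q=X[m2][:,:2].astype(np.float32);r=cv2.minAreaRect(Q);print(r,cv2.boxPoints(r))
E
```

```text
top 33 [ 484.84021477 -153.61425472   78.29219249] [ 473.38308982 -176.26480165   48.92153433] [ 497.8458702  -133.63589222   85.52077412]
[[498, -173, 82], [495, -167, 80], [495, -170, 80], [495, -173, 83], [495, -176, 82], [492, -161, 79], [492, -163, 83], [492, -167, 77], [492, -170, 81], [489, -154, 81], [489, -157, 81], [489, -160, 82], [489, -164, 78], [489, -167, 81], [486, -148, 79], [486, -151, 81], [486, -154, 81], [485, -160, 81], [482, -145, 81], [482, -150, 83], [482, -154, 79], [479, -138, 81], [479, -141, 86], [479, -147, 84], [476, -135, 83], [476, -138, 80], [476, -141, 81], [476, -145, 79], [474, -136, 73], [473, -139, 76]]
((484.2882995605469, -156.52703857421875), (198.67681884765625, 141.37673950195312), 27.629070281982422) [[ 363.4962   -139.96713 ]
 [ 429.05902  -265.22244 ]
 [ 605.08044  -173.08694 ]
 [ 539.5176    -47.831635]]
scene 129 [ 488.60724147 -152.92988267   67.67107325] [ 476.90351771 -175.9710759    47.52035915] [ 500.14017365 -132.02452199   86.96000506]
[[497, -174, 82], [499, -176, 78], [500, -170, 83], [496, -170, 80], [494, -168, 81], [493, -1
[... 252 characters left out ...]
 -161, 78], [491, -162, 74], [494, -154, 82], [490, -154, 79], [487, -152, 79], [487, -148, 82], [487, -143, 85], [482, -145, 81], [478, -144, 79], [478, -139, 83], [492, -160, 73], [491, -157, 74], [491, -152, 78], [487, -152, 75], [485, -150, 76], [485, -145, 79], [483, -143, 79], [484, -137, 84], [481, -136, 83], [480, -132, 85], [491, -147, 77], [489, -146, 76], [485, -145, 75], [486, -140, 79], [481, -140, 76], [480, -137, 78], [480, -132, 81], [491, -147, 73], [482, -140, 72]]
((465.5255126953125, -135.55386352539062), (257.0047912597656, 201.38970947265625), 30.507360458374023) [[ 303.69482  -114.03293 ]
 [ 405.93015  -287.54306 ]
 [ 627.3562   -157.0748  ]
 [ 525.12085    16.435333]]
```

View pics/z0.png

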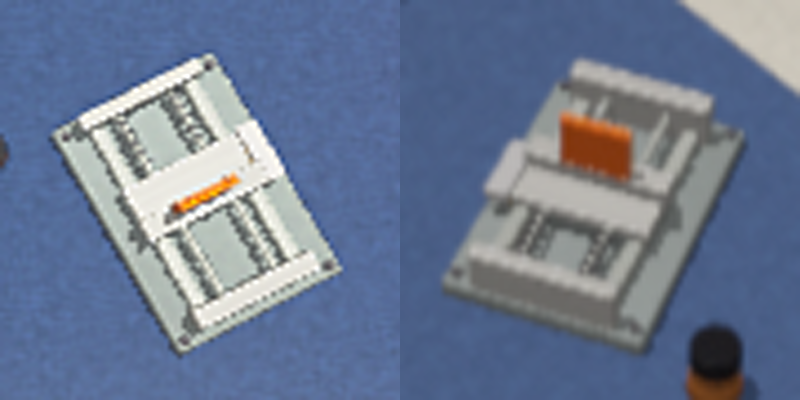

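```bash
python3 - <<'E'
from rig import ctrl
from h import *
c=ctrl.get_calibration('top');d=np.load('pics/top0.npy');v,u=np.mgrid[0:384,0:512];X=deproj(c,u,v,d)
def prof(o,ang):
    a=np.radians(ang);e=np.array([np.cos(a),np.sin(a)]);n=np.array([-e[1],e[0]])
    q=(X[...,:2]-o);s=q@e;t=q@n
    for lo,hi in((-45,45),(-62,-52),(52,62)):
        m=(t>lo)&(t<hi)&(d>0);print(lo,hi,[(k,int(round(np.percentile(X[...,2][m&(s>=k)&(s<k+5)],85)))) for k in range(-105,105,5) if (m&(s>=k)&(s<k+5)).any()])
prof(np.array([484.3,-156.5]),27.6)
E
```

```text
-45 45 [(-105, 2), (-100, 15), (-95, 15), (-90, 46), (-85, 47), (-80, 47), (-75, 46), (-70, 27), (-65, 31), (-60, 24), (-55, 27), (-50, 26), (-45, 27), (-40, 29), (-35, 28), (-30, 27), (-25, 26), (-20, 27), (-15, 44), (-10, 48), (-5, 79), (0, 82), (5, 46), (10, 37), (15, 37), (20, 36), (25, 36), (30, 36), (35, 30), (40, 29), (45, 31), (50, 32), (55, 30), (60, 34), (65, 27), (70, 29), (75, 30), (80, 27), (85, 44), (90, 46), (95, 45), (100, 2)]
-62 -52 [(-105, 2), (-100, 14), (-95, 16), (-90, 16), (-85, 16), (-80, 14), (-75, 14), (-70, 17), (-65, 15), (-60, 15), (-55, 14), (-50, 16), (-45, 14), (-40, 15), (-35, 16), (-30, 14), (-25, 16), (-20, 12), (-15, 23), (-10, 36), (-5, 34), (0, 35), (5, 36), (10, 35), (15, 34), (20, 35), (25, 37), (30, 35), (35, 22), (40, 14), (45, 14), (50, 17), (55, 14), (60, 13), (65, 15), (70, 14), (75, 13), (80, 15), (85, 17), (90, 21), (95, 17), (100, 4)]
52 62 [(-105, 0), (-100, 13), (-95, 19), (-90, 16), (-85, 16), (-80, 13), (-75, 14), (-70, 13), (-65, 16), (-60, 16), (-55, 16), (-50, 16), (-45, 14), (-40, 15), (-35, 18), (-30, 16), (-25, 17), (-20, 14), (-15, 16), (-10, 14), (-5, 14), (0, 17), (5, 17), (10, 12), (15, 17), (20, 15), (25, 14), (30, 15), (35, 17), (40, 12), (45, 16), (50, 13), (55, 16), (60, 13), (65, 16), (70, 16), (75, 14), (80, 17), (85, 15), (90, 17), (95, 15), (100, 3)]
```

Profile is unambiguous: origin ≈ (484, −157), +x at 27.6° (the side lug confirms −y). I'll push with the closed fingertips. First I'll translate at height, closing the gripper on the way.

```bash
python3 -m handwheel '[[[-0.5,-0.615,0],0,1],[[-0.5,-0.615,0],0,1],[[-0.5,-0.615,0],0,1],[[-0.5,-0.615,0],0,1],[[-0.5,-0.615,0],0,1],[[-0.5,-0.615,0],0,1],[[-0.5,-0.615,0],0,1],[[-0.5,-0.615,0],0,1]]' 10
python3 -m handwheel '[[[-0.5,-0.615,0],0,1],[[-0.5,-0.615,0],0,1],[[-0.5,-0.615,0],0,1],[[-0.5,-0.615,0],0,1],[[-0.5,-0.615,0],0,1],[[-0.5,-0.615,0],0,1],[[-0.5,-0.615,0],0,1],[[-0.5,-0.615,0],0,1]]'
python3 -m handwheel '[[[-0.5,-0.615,0],0,1],[[-0.5,-0.615,0],0,1],[[-0.5,-0.615,0],0,1],[[-0.5,-0.615,0],0,1],[[-0.5,-0.615,0],0,1],[[-0.5,-0.615,0],0,1],[[-0.5,-0.615,0],0,1],[[-0.5,-0.615,0],0,1]]'
python3 -m handwheel '[[[0,0,0],1,1],[[0,0,0],1,1],[[0,0,0],1,1],[[0,0,0],1,1],[[0,0,0],1,1],[[0,0,0],1,1],[[0,0,0],1,1],[[0,0,0],1,1]]'
python3 -m handwheel '[[[0,0,0],1,1],[[0,0,0],1,1],[[0,0,0],1,1],[[0,0,0],1,1],[[0,0,0],1,1],[[0,0,0],1,1],[[0,0,0],1,1],[[0,0,0],1,1]]'
python3 -m handwheel '[[[0,0,0],1,1],[[0,0,0],1,1],[[0,0,0],1,1],[[0,0,0],1,1],[[0,0,0],1,1],[[0,0,0],1,1],[[0,0,0],1,1],[[0,0,0],1,1]]'
python3 -m handwheel '[[[0,0,0],1,1],[[0,0,0],1,1],[[0,0,0],1,1],[[0,0,0],0.6,1],[[0,0,0],0,1],[[0,0,0],0,1]]'
python3 - <<'E'
from rig import ctrl
from h import *
s=ctrl.read_state();print({k:np.round(s[k],3) for k in('time','joints','tool_pos','orientation','ft_force','gripper_width')})
from scipy.spatial.transform import Rotation as R
print(R.from_quat(s['orientation']).as_matrix().round(4))
np.save('pics/w1c.npy',ctrl.get_calibration('wrist'),allow_pickle=True)
p,d=ctrl.grab_frame('wrist');cv2.imwrite('pics/w1.png',p);np.save('pics/w1.npy',d)
E
```

```text
time: 0.77
tool_pos: [330.0, 314.5, 222.3]
orientation: [0.223, 0.975, -0.0, -0.0]
ft_force: [0.0, 0.5, -0.1]
gripper_width: 0.479
time: 1.43
tool_pos: [388.6, 67.8, 222.5]
orientation: [0.223, 0.975, 0.0, -0.0]
ft_force: [-0.4, 0.2, 0.1]
gripper_width: 0.008
time: 2.1
tool_pos: [447.1, -179.0, 222.3]
orientation: [0.223, 0.975, 0.0, -0.0]
ft_force: [1.0, -0.8, 0.4]
gripper_width: 0.003
time: 2.77
tool_pos: [447.0, -177.4, 222.2]
orientation: [0.52, 0.854, 0.0, -0.0]
ft_force: [-0.5, -0.4, -0.2]
gripper_width: 0.008
time: 3.43
tool_pos: [447.0, -177.3, 222.2]
orientation: [0.762, 0.647, -0.0, -0.0]
ft_force: [0.7, 0.4, -0.1]
gripper_width: 0.001
time: 4.1
tool_pos: [447.0, -177.3, 222.2]
orientation: [0.927, 0.375, -0.0, -0.0]
ft_force: [0.4, 1.3, 0.4]
gripper_width: 0.005
time: 4.6
tool_pos: [447.1, -177.4, 222.3]
orientation: [0.971, 0.24, -0.0, -0.0]
ft_force: [-1.0, -0.3, -0.3]
gripper_width: 0.008
{'time': np.float64(4.6), 'joints': array([-0.611,  0.335,  1.784, -0.   ,  1.023,  0.475]), 'tool_pos': array([ 447.052, -177.403,  222.333]), 'orientation': array([ 0.971,  0.24 , -0.   , -0.   ]), 'ft_force': array([-0.984, -0.284, -0.328]), 'gripper_width': np.float64(0.008)}
[[ 8.846e-01  4.664e-01 -6.000e-04]
 [ 4.664e-01 -8.846e-01  3.000e-04]
 [-3.000e-04 -6.000e-04 -1.000e+00]]
```

View pics/w1.png

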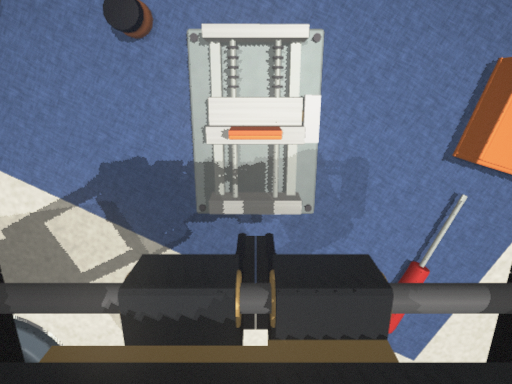

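The wrist view shows the tab at (255,133), square to the image and in line with the fingers at (255,250). I'll measure the tab face.

```bash
python3 - <<'E'
from h import *
c=np.load('pics/w1c.npy',allow_pickle=True).item();p=cv2.imread('pics/w1.png');d=np.load('pics/w1.npy')
v,u=np.mgrid[0:384,0:512];X=deproj(c,u,v,d);h=cv2.cvtColor(p,cv2.COLOR_BGR2HSV)
m=(h[...,0]>3)&(h[...,0]<22)&(h[...,1]>140)&(u>215)&(u<295)&(v>115)&(v<150)&(d>0)
e=np.array([.8846,.4664]);n=np.array([-.4664,.8846]);q=X[m];r=q[:,:2]-[447,-177.4]
s=r@e;t=r@n
print(m.sum(),'t',t.min(),t.max(),'z',q[:,2].min(),q[:,2].max())
for a,b in((74,90),(40,73)):
  k=(q[:,2]>a)&(q[:,2]<b);print(a,k.sum(),np.percentile(s[k],[5,25,50,75,95]).round(1))
g=(q[:,2]>76);print('yaw',np.degrees(np.arctan(np.polyfit(t[g],s[g],1)[0])))
E
```

```text
440 t -22.967340859104944 23.31800546512816 z 49.710845576454744 82.61854790741934
74 436 [40.8 42.5 44.4 46.2 47.5]
40 4 [47.3 47.3 47.4 47.5 47.5]
yaw -0.33685922277116714
```

The tab face is about 40 mm ahead of the TCP and centred, with z 46–82. I'll descend to z≈58.

```bash
python3 -m handwheel '[[[0,0,0.68],0,1],[[0,0,0.68],0,1],[[0,0,0.68],0,1],[[0,0,0.68],0,1],[[0,0,0.68],0,1],[[0,0,0.7],0,1],[[0,0,0],0,1]]'
python3 -m handwheel '[[[0.2,0,0],0,1],[[0.2,0,0],0,1],[[0.1,0,0],0,1],[[0.1,0,0],0,1],[[0,0,0],0,1]]'
python3 -m handwheel '[[[0.15,0,0],0,1],[[0.15,0,0],0,1],[[0.15,0,0],0,1],[[0,0,0],0,1],[[0,0,0],0,1]]'
python3 - <<'E'
from rig import ctrl
from h import *
p,d=ctrl.grab_frame('wrist');cv2.imwrite('pics/w2.png',p)
E
```

```text
time: 5.23
tool_pos: [444.6, -175.9, 54.4]
orientation: [0.971, 0.24, -0.003, -0.004]
ft_force: [-0.3, 0.1, 0.0]
gripper_width: 0.007
time: 5.65
tool_pos: [470.5, -166.5, 60.1]
orientation: [0.971, 0.24, 0.002, 0.001]
ft_force: [-0.0, -0.2, -0.3]
gripper_width: 0.003
time: 6.07
tool_pos: [484.0, -158.0, 58.9]
orientation: [0.971, 0.24, -0.0, -0.0]
ft_force: [-3.0, -2.6, 3.0]
gripper_width: 0.007
```

View pics/w2.png

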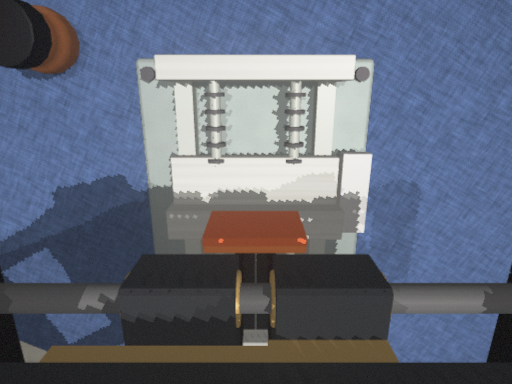

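The fingers are pressing the tab face (tab at (255,240)) with about 4 N, and the jaw is roughly 11 mm back. I'll push on to the hard stop.

```bash
python3 -m handwheel '[[[0.15,0,0],0,1],[[0.15,0,0],0,1],[[0.15,0,0],0,1],[[0.15,0,0],0,1],[[0.15,0,0],0,1],[[0.1,0,0],0,1],[[0,0,0],0,1],[[0,0,0],0,1]]'
python3 -m handwheel '[[[0.05,0,0],0,1],[[0.05,0,0],0,1],[[0,0,0],0,1],[[0,0,0],0,1]]'
python3 - <<'E'
from rig import ctrl
from h import *
p,d=ctrl.grab_frame('wrist');cv2.imwrite('pics/w3.png',p)
s=ctrl.read_state();r=s['tool_pos'][:2]-[447,-177.4];print(r@[.8846,.4664],s['ft_force'])
E
```

```text
time: 6.78
tool_pos: [512.9, -142.6, 58.7]
orientation: [0.971, 0.24, -0.002, -0.0]
ft_force: [-7.0, -5.1, 5.8]
gripper_width: 0.007
time: 7.12
tool_pos: [516.1, -140.9, 58.7]
orientation: [0.971, 0.24, -0.002, -0.0]
ft_force: [-7.2, -5.4, 4.5]
gripper_width: 0.005
78.12347231597283 [-6.88919846 -5.98991372  4.85236739]
```

View pics/w3.png

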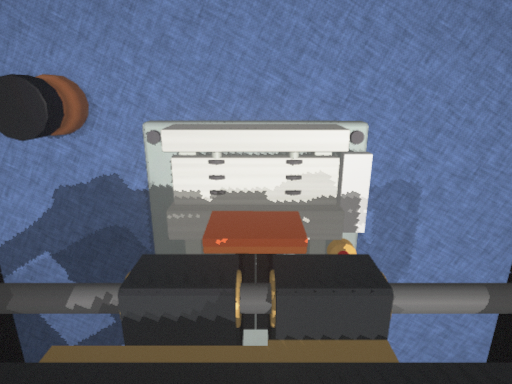

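The red pin is up at (342,252) and the jaw is almost at the end block. A few more millimetres should reach the stop.

```bash
python3 -m handwheel '[[[0.05,0,0],0,1],[[0.05,0,0],0,1],[[0,0,0],0,1],[[0,0,0],0,1]]'
python3 -m handwheel '[[[0.05,0,0],0,1],[[0,0,0],0,1],[[0,0,0],0,1]]'
```

```text
time: 7.5
tool_pos: [517.7, -140.0, 58.7]
orientation: [0.971, 0.241, -0.004, -0.0]
ft_force: [-11.8, -11.4, 8.6]
gripper_width: 0.005
time: 7.75
tool_pos: [517.7, -139.9, 58.7]
orientation: [0.97, 0.241, -0.006, -0.0]
ft_force: [-16.7, -14.5, 10.2]
gripper_width: 0.004
```

It stalls with force climbing to about 22 N, so the jaw is on its hard stop. I'll back off gently, let the jaw settle on the pin, then clear.

```bash
python3 -m handwheel '[[[-0.1,0,0],0,1],[[-0.1,0,0],0,1],[[-0.1,0,0],0,1],[[-0.1,0,0],0,1],[[-0.1,0,0],0,1],[[-0.1,0,0],0,1],[[-0.1,0,0],0,1],[[-0.1,0,0],0,1]]'
python3 -m handwheel '[[[-0.15,0,0],0,1],[[-0.2,0,0],0,1],[[-0.2,0,0],0,1],[[-0.2,0,0],0,1],[[0,0,0],0,1],[[0,0,0],0,1]]'
python3 - <<'E'
from rig import ctrl
from h import *
p,d=ctrl.grab_frame('wrist');cv2.imwrite('pics/w4.png',p)
E
```

```text
time: 8.42
tool_pos: [495.5, -152.6, 58.6]
orientation: [0.971, 0.239, 0.001, 0.0]
ft_force: [-0.8, 0.8, -0.3]
gripper_width: 0.007
time: 8.92
tool_pos: [468.0, -166.6, 58.5]
orientation: [0.971, 0.239, -0.0, -0.0]
ft_force: [-0.3, 0.7, 0.1]
gripper_width: 0.005
```

View pics/w4.png

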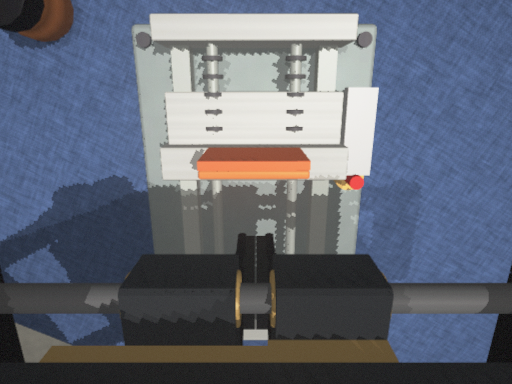

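The jaw lug is resting on the raised red pin at (356,182), and the fingers at (255,245) are off the tab at (255,165). I'll rise clear and check.

```bash
python3 -m handwheel '[[[-0.1,0,-0.6],0,1],[[0,0,-0.8],0,1],[[0,0,-0.8],0,1],[[0,0,-0.8],0,1],[[0,0,-0.8],0,1],[[0,0,0],0,1],[[0,0,0],0,1],[[0,0,0],0,1]]'
python3 - <<'E'
from rig import ctrl
from h import *
c=ctrl.get_calibration('wrist')
p,d=ctrl.grab_frame('wrist');cv2.imwrite('pics/w5.png',p)
v,u=np.mgrid[0:384,0:512];X=deproj(c,u,v,d);h=cv2.cvtColor(p,cv2.COLOR_BGR2HSV)
e=np.array([.8846,.4664]);n=np.array([-.4664,.8846])
r=X[...,:2]-[447,-177.4];s=r@e;t=r@n
m=(h[...,0]>3)&(h[...,0]<22)&(h[...,1]>140)&(abs(t)<27)&(s>0)&(s<150)&(X[...,2]>76)&(d>0)
print('tab s',np.percentile(s[m],[5,50,95]),'travel',np.median(s[m])-44.4)
m=((h[...,0]<4)|(h[...,0]>174))&(h[...,1]>150)&(t<-45)&(t>-75)&(s>0)&(s<100)&(d>0)
print('pin',m.sum(),np.percentile(X[m][:,2],[50,90]),np.median(s[m]),np.median(t[m]))
p2,_=ctrl.grab_frame('top');cv2.imwrite('pics/top1.png',p2);print(ctrl.read_state()['time'],ctrl.read_state()['ft_force'])
a=cv2.imread('pics/top0.png');df=cv2.absdiff(a,p2).max(2);print([ (x.tolist()) for x in cv2.connectedComponentsWithStats((df>60).astype(np.uint8))[2] if x[4]>6])
E
```

```text
time: 9.63
tool_pos: [464.6, -167.8, 210.2]
orientation: [0.971, 0.24, -0.0, -0.0]
ft_force: [0.0, 0.2, 0.1]
gripper_width: 0.003
tab s [70.15368041 73.64535269 76.90587647] travel 29.245352686179935
pin 41 [36.76147749 37.96568007] 55.67025866273452 -57.55189575019961
9.7333 [ 0.36608713  0.00949161 -0.07588554]
[[0, 0, 512, 384, 174491], [138, 191, 232, 193, 17951], [326, 195, 8, 16, 18], [345, 199, 5, 6, 10], [282, 206, 22, 20, 136], [374, 218, 2, 10, 13], [309, 269, 4, 4, 8], [0, 281, 13, 9, 62], [0, 291, 47, 93, 2700], [46, 307, 9, 34, 154], [57, 313, 16, 19, 84], [78, 316, 3, 9, 15], [82, 323, 1, 11, 11], [47, 343, 5, 6, 7], [55, 343, 15, 19, 77], [77, 348, 2, 8, 16], [64, 351, 45, 33, 588], [252, 350, 7, 10, 37], [271, 359, 6, 7, 23], [229, 371, 10, 13, 64], [245, 376, 13, 8, 58]]
```

View pics/w5.png

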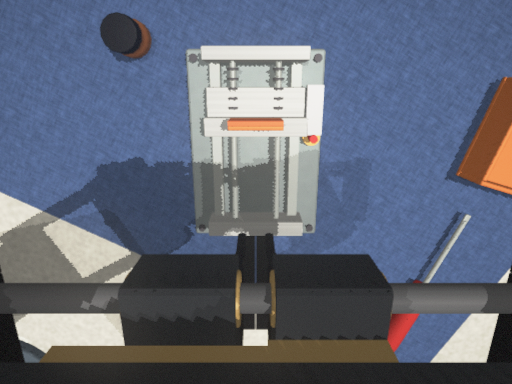

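View pics/top1.png

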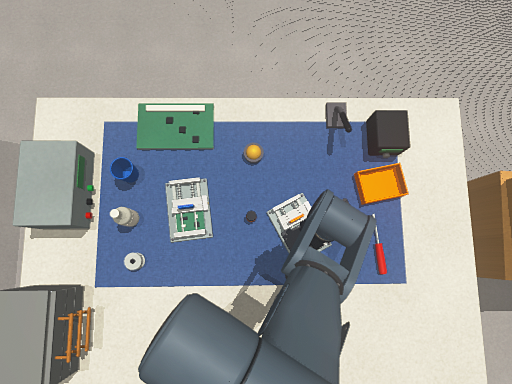

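The wrist view shows the jaw stopped at the raised red pin (313,140), with measured travel of about 29 mm and the pin top at about 38 mm. The top view shows everything else where it was. Handing in.

```bash
python3 - <<'E'
from rig import ctrl
print(ctrl.hand_in())
E
```

```text
the job is handed in; nothing more can be done
None
```

The empty holder is ready for its next board: its jaw is resting half open against the raised red stop pin. I handed the job in about 10 s into the 42 s limit; the hand-in gives no verdict.

- **Push:** I used the closed fingertips on the front face of the orange tab only, until the jaw stopped moving and the force rose to about 22 N sideways. I then backed off slowly so the jaw followed onto the pin, and raised the arm to about 210 mm, clear of everything.
- **Jaw and pin:** The last wrist picture put jaw travel at about 29 mm (target 27 to 33). The top of the pin was at about 38 mm, its raised height, and the force on the tool was near zero.
- **Other things on the bench:** By eye in the top picture, the blue-tabbed holder, its board and the loose items are where they were. I did not measure their positions, and the arm was hiding part of that view.

No check failed or disagreed with another.

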